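# Seat the camera battery under the charger's leaf spring and start the charge

### The arm

A 7-joint arm with a two-finger parallel gripper is mounted at the origin on a cart in front of the work surface, level with it; the furniture and walls round the work are solid. World frame = base frame: x ahead of the robot, y to its left, z up, the work surface at z = 0. Lengths are in m, angles in rad, forces in N, time in s.
With the tool pointing down it reaches from about 0.425 to 0.875 m from the base axis. Payload 4.7 kg.
Tool frame: the origin (TCP) lies on the centre line of the jaws, within the pads' length; the fingertips stand ahead of it and the grasp point (between the pads) lies 2 mm behind it (nose_length is the z of the fingertips in the tool frame, in m); z points along the fingers, y is the line along which they close (so a half turn about z gives the same grasp; the last joint's range is limited). The gripper opens to 87 mm and grips with 3 to 60 N. Pads are 19 mm wide; open, the fingers measure 117 mm over their backs; the gripper's body (75 mm by 190 mm) begins 51 mm behind the grasp point.
Start: joints at [1.283, 0.321, -0.07, 1.45, 0.023, 1.371, -0.057], TCP at [0.193, -0.621, 0.24] pointing down, gripper open.
Joint ranges: [-2.86, 2.86], [-0.3, 2.09], [-1.38, 1.24], [0.06, 2.45], [-1.56, 4.7], [0.09, 2.05], [-2.69, 2.69]. Speed limits (rad/s): [2.57, 2.57, 3.14, 3.14, 3.14, 3.14, 3.14].

### API

Orientations are given as a rotation vector (axis times angle).
In Python, from bench import * gives the robot as it stands.
- The arm moves only by the tool send_rows, never from a script. Its arguments are lists of equal length, an entry for each row: "xyz": the shift along the tool's x, y, z in mm, a list of three; "dr": the turn, a rotation vector about the tool's x, y, z in rad, a list of three. A call has exactly 10 rows; each row is the pose to reach, as a shift and turn from the pose commanded when the call began, along the tool's axes at that moment; what a row does not reach only later rows make up. A row lasts 1/12 s, in which the tool goes at most 41.7 mm and 7.16 degrees, less where a joint would pass 70% of its speed; a pose out of reach is approached as far as the arm can. A call with a gripper value outside its range is refused whole. "jaw" is the finger opening in mm, from 0 to 87, set as the call begins (left out, the last holds). The fingers move at their own pace and stop on an object; "grip_force" is the grip in N (left out, the last holds). Time passes only in rows, so rows that repeat a pose let the fingers close, or fill a call up. It gives the time, the measured TCP pose, the force, the opening and the grip force at its end, in the units of the state.
- get_state(): the state, without advancing time (a new reading comes with each control period).
- get_image(name): name is "scene" or "top"; returns the picture (420x560x3 uint8, red, green, blue); there is no depth.
- calibration(name): a dict with "vfov" (degrees; the focal length in pixels is half the picture's height over the tangent of half this angle, whatever the lens; pixels are square), "cx", "cy" (the principal point, pixels), "k1" (the pictures are not rectified: a ray, as slopes to the right and down, at radius r is drawn at 1 + k1 r^2 times it, then the intrinsics apply), "rvec" (rotation vector, rad) and "tvec" (3), from world to camera coordinates, as OpenCV has them. Camera axes: x right, y down, z forward; pixel columns grow to the right and rows downward; lengths in m; the calibration is good to about 2 mm. A picture is of the moment at which its call begins. calibration takes no time and is no camera call.
- close_job(): hands the job in; it is judged then, once.
The state is a dict: "time": time; "joint_positions": joint angles; "qd": joint speeds; "joint_torque": joint torques, N m; "position": TCP position; "tool_rot": TCP orientation; "ft_force": force on the tool from outside, world axes, zero at the start; "torque": the same for the moment, N m; "grip_width": opening from 0.0 (shut) to 1.0 (fully open); "grip_force": force on a finger pad.
Only numpy, scipy, OpenCV 4.12 (cv2) and the standard library are available. Lean on these libraries where they do the work, as an engineer would, in place of code of your own. Each camera call takes 0.05 s, during which the arm holds its last target. There are 200 camera calls.

### The job

The black camera battery lies in its charging cradle but is not under the brass leaf spring yet. With a fingertip on its thumb pad, press it firmly down against the sprung floor and, still pressing, push it along under the leaf spring until it is fully home against the end stop; then press the green start button and take the hand away. Only press and push: do not lift the battery out of the cradle, and leave the paint jar, the paint cup and the roll of tape where they are.

Things in the scene. Friction and masses are not known exactly. Their poses are not given: they have to be found in the camera images.
- riser: Low plywood riser board on four legs, fixed, 260 x 510 mm, bridging the leads on the desk; all the work is on it. Its top is 100 mm above the desk. Origin: on the desk under its centre.
- cradle: Grey charging cradle fixed on the riser board, 196 x 68 mm, an open channel along its own x. Origin: centre of its underside, on the board; +x is the way the battery must slide, z up. Side walls reach 30 mm above the riser board, inner faces at y = +-27.5 mm. The pod with the button juts out 45 mm on the -y side.
- floor_plate (a joint): The channel's floor, a metal plate on springs that carries the battery. 0 raised (its top 24 mm above the riser board), 0.010 m fully pressed down; takes about 6 N to start and 13 N to bottom out, less the battery's weight.
- end_stop (a point): Middle of the end stop's face, at cradle x = +88 mm, 17 mm above the riser board. The stop is 34 mm high; two posts beside it, carrying the leaf spring, reach 46 mm. Fully home, the battery's front end touches it (battery origin at cradle x = +35.5 mm).
- spring_lip (a point): Lowest point of the leaf spring's rolled lip at rest: cradle x = +43.5 mm, 31 mm above the riser board. The lip is a 10 mm roll, 44 mm wide across the channel. The brass leaf yields only upward (3.5 N plus 1.6 N per mm). An unpressed battery runs into the lip and is blocked; pressed 8 to 10 mm down it passes beneath, lifting the lip a little, with 8 to 15 N of push.
- battery: Loose black camera battery, 105 (x) x 52 (y) x 18 (z) mm, about 0.25 kg, flat on the sprung floor, its x along the cradle's. Origin: centre of its underside. Its front (+x) end is sloped on top (4 mm over 12 mm). An orange cross ridge, 44 mm wide, 9.5 mm high above the top face, stands at x = -12.5 to -5.5 mm. It starts with its front 5 to 25 mm before the lip.
- thumb_pad (a point): Centre of the ribbed thumb pad on the battery's top face, behind the orange ridge: battery x = -33 mm, z = 18 mm (42 mm above the riser board before pressing, 32 mm pressed fully down). The flat pad runs from battery x = -52 to -12.5 mm, 52 mm wide. A fingertip here can press down and push forward against the ridge.
- start_button (a joint): Green round spring button of 26 mm diameter, on the pod at the cradle's -y side. Value 0 released, 0.006 m fully pressed (5 N).
- start_button_top (a point): Centre of the green button's top face, when released; moves down with it.
- jar: Small white and pink paint jar, 54 mm in diameter, 62 mm high, standing loose beside the cradle; leave it alone. Origin: centre of its underside.
- cup: Small white cup of blue paint, about 49 mm in diameter and 49 mm high, standing loose beside the cradle; leave it alone. Origin: centre of its underside.
- tape: Roll of masking tape lying flat, 101 mm in diameter, 24 mm high, loose beside the cradle; leave it alone. Origin: centre of its underside.

How it is judged:
By the outcome, as a careful person would: the job done as asked, in the order asked, and still so for the second after the job is handed in, with the robot touching nothing.
It also fails if it takes over 42 s, if anything falls off the work surface, if the arm or the gripper's body presses on something with over 40 N, if the wrist force passes 120 N, or if a joint passes its speed limit or range.

## Working session

There is one attempt and no reset: what is moved stays moved. The work goes in short steps, Python scripts to look and compute and a tool call to move; the robot and the scene stay as the last step left them, time stands still between calls to the robot, and variables do not carry over. Pictures are saved under pics/ and viewed, at most 10 in all, crops included, and the job is handed in when it is done.

Besides the shell and the picture viewer there is one more tool, called after "Request:" by a JSON object that holds its "fn" and its "kwargs", one argument or row to a line. send_rows: Moves the arm, as the interface text tells. Its arguments: {"type":"object","properties":{"xyz":{"type":"array"},"dr":{"type":"array"},"jaw":{"type":"number"},"grip_force":{"type":"number"}},"required":["xyz","dr"]}

```bash
mkdir -p pics
cat > h.py <<'E'
from bench import *
import numpy as np, cv2
from scipy.spatial.transform import Rotation as R
def cam(n):
    c=calibration(n); f=210/np.tan(np.radians(c['vfov'])/2)
    return c,f,R.from_rotvec(c['rvec']).as_matrix(),np.array(c['tvec'])
def ray(n,u,v,z):
    c,f,M,t=cam(n); d=np.array([(u-c['cx'])/f,(v-c['cy'])/f]); s=d.copy()
    for _ in range(30): s=d/(1+c['k1']*(s@s))
    o=-M.T@t; w=M.T@np.array([s[0],s[1],1]); return o+w*(z-o[2])/w[2]
def proj(n,p):
    c,f,M,t=cam(n); q=M@np.array(p)+t; s=q[:2]/q[2]; s=s*(1+c['k1']*(s@s)); return s*f+[c['cx'],c['cy']]
def snap(n,fn):
    im=get_image(n); cv2.imwrite('pics/'+fn,cv2.cvtColor(im,cv2.COLOR_RGB2BGR)); return im
E
python3 - <<'E'
from h import *
snap('top','t0.png'); snap('scene','s0.png'); print(get_state())
for n in('top','scene'):
    c,f,M,t=cam(n);print(n,-M.T@t,c)
E
```

```text
{'time': 0.1, 'joint_positions': array([ 1.28309165,  0.32174279, -0.07012776,  1.45157012,  0.02260918,
        1.3708012 , -0.05690226]), 'qd': array([ 0.00027957, -0.0001459 , -0.00151326, -0.0032695 , -0.00087911,
        0.00114891,  0.00044816]), 'joint_torque': array([-3.48934338e-05, -4.92570949e+01, -4.05612476e-01, -3.13399601e+01,
       -6.41490868e-02,  3.94711783e-02,  4.17426963e-05]), 'position': array([ 0.1930444 , -0.62017388,  0.23856656]), 'tool_rot': array([-3.10419592e+00, -4.72127730e-01,  5.48041440e-04]), 'ft_force': array([-1.0132901 , -0.02695672, -0.53587264]), 'torque': array([ 0.00314864,  0.02702246, -0.01281698]), 'grip_force': 0.0, 'grip_width': 0.9951360455492816}
top [ 0.34193453 -0.18327468  0.94229071] {'vfov': 54.54059185810698, 'cx': 278.17245345643454, 'cy': 206.56343340170605, 'k1': -0.04979063513031755, 'rvec': array([ 2.0747462 , -2.15783535,  0.21942106]), 'tvec': array([-0.16987624,  0.53124709,  0.85284184])}
scene [0.12957661 0.22493146 0.74206669] {'vfov': 52.425341497517365, 'cx': 291.1753508478714, 'cy': 206.7568210548127, 'k1': -0.059900944411016316, 'rvec': array([ 0.97753348, -2.56173466,  0.91275758]), 'tvec': array([0.2545673 , 0.40771395, 0.62210294])}
```

View pics/t0.png

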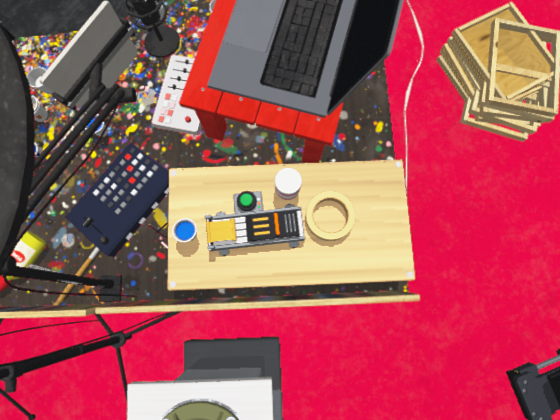

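View pics/s0.png

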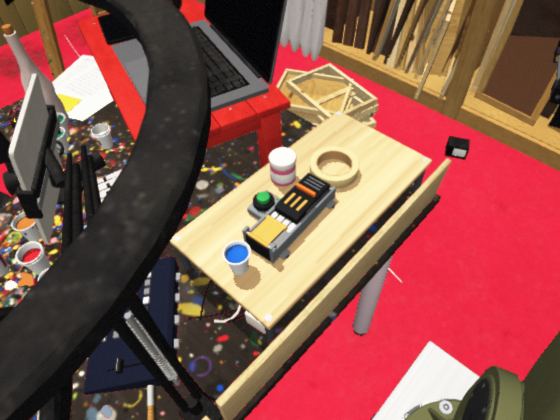

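The top view shows the cradle around (255,228), with the yellow leaf at its left end (222,232), so the battery slides left in the image. The green button is at (247,201), the jar at (288,182), the tape at (330,216) and the cup at (185,230). I'll enlarge it and measure.

Run:
```python
from h import *
im=cv2.imread('pics/t0.png'); c=im[180:265,165:325]; cv2.imwrite('pics/t0c.png',cv2.resize(c,None,fx=5,fy=5,interpolation=cv2.INTER_CUBIC)[:600])
hsv=cv2.cvtColor(im,cv2.COLOR_BGR2HSV)
def blobs(lo,hi,z,n):
    m=cv2.inRange(hsv,lo,hi); m[:170]=0;m[270:]=0;m[:,:165]=0;m[:,380:]=0
    k,_,s,ce=cv2.connectedComponentsWithStats(m)
    for i in range(1,k):
        if s[i,4]>12: print(n,s[i],ce[i].round(1),ray('top',*ce[i],z).round(4))
blobs((45,80,40),(85,255,255),.13,'green')
blobs((100,120,60),(125,255,255),.14,'blue')
blobs((5,160,150),(19,255,255),.145,'orange')
blobs((20,150,150),(30,255,255),.14,'leaf')
for p in((168,170),(403,161),(414,286),(167,289)): print(ray('top',*p,.1).round(3))
```

```text
green [239 193  14  14 152] [245.8 199.4] [ 0.526  -0.1245  0.13  ]
blue [176 221  19  19 267] [184.6 230.3] [ 0.4656 -0.0018  0.14  ]
orange [274 213   6  22  86] [276.2 223.4] [ 0.4717 -0.1846  0.145 ]
leaf [253 217  15   4  35] [260.4 218.7] [ 0.4832 -0.1534  0.14  ]
leaf [206 219  30  24 535] [220.6 230.5] [ 0.4626 -0.0736  0.14  ]
leaf [254 224  15   4  33] [261.2 225.6] [ 0.4692 -0.1546  0.14  ]
leaf [255 231  15   4  32] [261.9 232.5] [ 0.4553 -0.1556  0.14  ]
[0.605 0.044 0.1  ]
[ 0.605 -0.465  0.1  ]
[ 0.338 -0.461  0.1  ]
[0.352 0.043 0.1  ]
```

View pics/t0c.png

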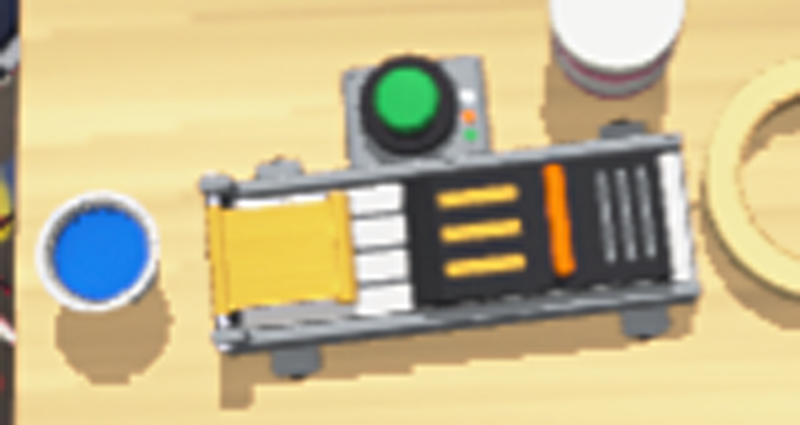

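The crop shows the battery front at about u=410, the lip at about u=350, the orange ridge from (551,167) to (568,273), and the grey wall edges running nearly parallel to it. Next I'll work out the cradle frame.

Run:
```python
from h import *
import bench; print([x for x in dir(bench) if x[0]!='_']); print(getattr(bench,'nose_length',None))
P=lambda u,v,z: ray('top',165+u/5-.4,180+v/5-.4,z)
a,b=P(682,137,.13),P(240,185,.13); c,d=P(697,295,.13),P(240,347,.13)
print('walls',a,b,c,d)
for p,q in((a,b),(c,d)): print(np.degrees(np.arctan2(*(q-p)[1::-1])), np.linalg.norm(q-p))
r1,r2=P(551,167,.1515),P(568,273,.1515); print('ridge',r1,r2,np.linalg.norm(r1-r2),'ang of normal',np.degrees(np.arctan2(*(r1-r2)[1::-1]))+90)
print('lip',P(345,195,.14),P(352,300,.14)); print('leafend',P(215,207,.146),P(222,312,.146))
rear=(a+c)/2; rear[2]=0; print('rear mid',rear)
ang=np.arctan2(*((b-a)+(d-c))[1::-1]); ax=np.array([np.cos(ang),np.sin(ang)]); lat=np.array([-ax[1],ax[0]])
org=rear[:2]+.098*ax; print('ang',np.degrees(ang),'origin',org)
g=P(407,98,.13)
for n,p in(('ridge',(r1+r2)/2),('lip',(P(345,195,.138)+P(352,300,.138))/2),('green',g)): print(n,p,(p[:2]-org)@ax,(p[:2]-org)@lat)
# check with scene: green and ridge
im=get_image('scene');hsv=cv2.cvtColor(im,cv2.COLOR_RGB2HSV)
for n,lo,hi in(('green',(45,80,40),(85,255,255)),('orange',(5,160,150),(19,255,255))):
    m=cv2.inRange(hsv,lo,hi);m[:170]=0;m[260:]=0;m[:,:220]=0;m[:,350:]=0
    k,_,s,ce=cv2.connectedComponentsWithStats(m)
    for i in range(1,k):
        if s[i,4]>15: print(n,s[i],ce[i],[ray('scene',*ce[i],z).round(4) for z in(.12,.13,.14,.15)])
for z in(.12,.13,.14,.15): print(ray('top',245.8,199.4,z).round(4))
```

```text
['MotionError', 'calibration', 'close_job', 'get_image', 'get_state', 'nose_length']
0.017
walls [ 0.50584798 -0.2363603   0.13      ] [ 0.4930319  -0.05628265  0.13      ] [ 0.44105041 -0.23911831  0.13      ] [ 0.42729084 -0.05576363  0.13      ]
94.07086183277201 0.18053313039361932
94.29163070557175 0.18387023987963355
ridge [ 0.4914586  -0.18262549  0.1515    ] [ 0.44905448 -0.18767969  0.1515    ] 0.04270426445758126 ang of normal 96.7970783795393
lip [ 0.48547085 -0.09986496  0.14      ] [ 0.44317866 -0.10188363  0.14      ]
leafend [ 0.48156998 -0.04877998  0.146     ] [ 0.43963462 -0.05130765  0.146     ]
rear mid [ 0.47344919 -0.2377393   0.        ]
ang 94.18225714183548 origin [ 0.46630212 -0.14000027]
ridge [ 0.47025654 -0.18515259  0.1515    ] -0.045320480792034296 -0.000650960937917226
lip [ 0.46462986 -0.10066888  0.138     ] 0.03934860671358267 -0.0012006054867587151
green [ 0.52650728 -0.1248707   0.13      ] 0.010698552633626297 -0.06114823316516847
green [232 173  13   7  46] [237.30434783 176.47826087] [array([ 0.6109, -0.1381,  0.12  ]), array([ 0.6032, -0.1322,  0.13  ]), array([ 0.5955, -0.1264,  0.14  ]), array([ 0.5877, -0.1206,  0.15  ])]
green [256 192  15  13 163] [262.91411043 197.85889571] [array([ 0.5325, -0.1317,  0.12  ]), array([ 0.526, -0.126,  0.13 ]), array([ 0.5195, -0.1202,  0.14  ]), array([ 0.5131, -0.1145,  0.15  ])]
orange [296 183  20  14  99] [305.63636364 189.16161616] [array([ 0.4856, -0.2031,  0.12  ]), array([ 0.4798, -0.1962,  0.13  ]), array([ 0.4741, -0.1893,  0.14  ]), array([ 0.4684, -0.1824,  0.15  ])]
orange [248 235  18  12  20] [256.4 240.1] [array([ 0.4719, -0.0532,  0.12  ]), array([ 0.4664, -0.0487,  0.13  ]), array([ 0.4609, -0.0443,  0.14  ]), array([ 0.4554, -0.0398,  0.15  ])]
[ 0.5284 -0.1237  0.12  ]
[ 0.5261 -0.1245  0.13  ]
[ 0.5238 -0.1252  0.14  ]
[ 0.5216 -0.1259  0.15  ]
```

```bash
cat >> h.py <<'E'
def plan(x,y,z,yaw_y):
    "shift in mm along tool axes and turn to a tool-down pose with tool y at yaw_y deg"
    s=get_state(); M=R.from_rotvec(s['tool_rot']); a=np.radians(yaw_y)
    ty=np.array([np.cos(a),np.sin(a),0]); tz=np.array([0,0,-1.]); T=R.from_matrix(np.c_[np.cross(ty,tz),ty,tz])
    print('t',round(s['time'],2),'pos',s['position'].round(4),'F',s['ft_force'].round(1),'w',s['grip_width'])
    print('shift',(M.inv().apply(np.array([x,y,z])-s['position'])*1000).round(1),'dr',(M.inv()*T).as_rotvec().round(3))
E
python3 -c "
from h import *
plan(.4726,-.2068,.2,-85.5)"
```

```text
t 0.15 pos [ 0.1931 -0.6202  0.2387] F [ 0.2  0.3 -0.6] w 1.0005876569455474
shift [ 389.8 -311.6   39.1] dr [-0.001  0.     0.223]
```

Request:
{"fn": "send_rows", "kwargs": {
  "xyz": [
    [15,-12,0],
    [45,-36,0],
    [75,-60,0],
    [105,-84,0],
    [135,-108,0],
    [165,-132,0],
    [195,-156,0],
    [225,-180,0],
    [255,-204,0],
    [280,-224,0]
  ],
  "dr": [
    [0,0,0.02],
    [0,0,0.04],
    [0,0,0.07],
    [0,0,0.1],
    [0,0,0.13],
    [0,0,0.16],
    [0,0,0.18],
    [0,0,0.2],
    [0,0,0.22],
    [0,0,0.223]
  ],
  "jaw": 0,
  "grip_force": 40
}}

```text
time: 0.98
position: [0.3953, -0.3206, 0.2395]
tool_rot: [-3.139, -0.125, -0.0]
ft_force: [-0.3, -0.1, -0.3]
grip_width: 0.323
grip_force: 0.0
```

```bash
python3 -c "
from h import *
plan(.4726,-.2068,.19,-85.5)"
```

```text
t 0.98 pos [ 0.3953 -0.3206  0.2395] F [-0.3 -0.1 -0.3] w 0.32341170334743813
shift [  86.1 -107.3   49.6] dr [-0.    -0.     0.001]
```

Request:
{"fn": "send_rows", "kwargs": {
  "xyz": [
    [10,-13,0],
    [30,-37,5],
    [50,-62,12],
    [68,-85,25],
    [82,-102,38],
    [87,-108,46],
    [87,-108,49],
    [87,-108,49],
    [87,-108,49],
    [87,-108,49]
  ],
  "dr": [
    [0,0,0],
    [0,0,0],
    [0,0,0],
    [0,0,0],
    [0,0,0],
    [0,0,0],
    [0,0,0],
    [0,0,0],
    [0,0,0],
    [0,0,0]
  ]
}}

```text
time: 1.82
position: [0.4716, -0.2111, 0.1912]
tool_rot: [3.138, 0.119, 0.001]
ft_force: [-0.5, 0.5, -0.2]
grip_width: 0.003
grip_force: 0.0
```

Run:
```python
from h import *
plan(.4726,-.2068,.159,-85.5)
s=snap('scene','s1.png');t=snap('top','t1.png')
a=cv2.resize(s[130:280,210:360],None,fx=3.9,fy=3.9,interpolation=cv2.INTER_CUBIC)[:,:400];b=cv2.resize(t[160:270,200:320],(400,366))
a=cv2.resize(s[140:260,240:360],(400,400),interpolation=cv2.INTER_CUBIC); b=cv2.resize(t[165:285,200:320],(400,400))
cv2.imwrite('pics/c1.png',cv2.cvtColor(np.hstack([a,b]),cv2.COLOR_RGB2BGR))
```

```text
t 1.82 pos [ 0.4716 -0.2111  0.1912] F [-0.5  0.5 -0.2] w 0.0029026751966780896
shift [ 1.3 -4.2 32.2] dr [ 0.001 -0.    -0.003]
```

View pics/c1.png

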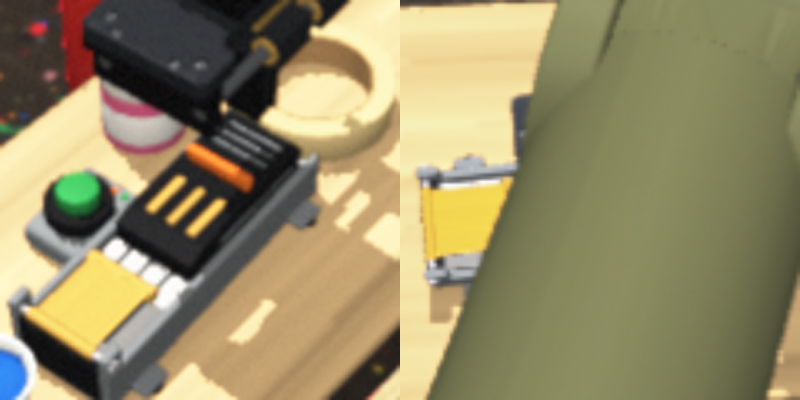

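The scene view (left half) shows the closed fingertips just above the ribbed pad behind the orange ridge, around (225,125). I'll go down and press.

Request:
{"fn": "send_rows", "kwargs": {
  "xyz": [
    [0,-2,6],
    [0.5,-3,14],
    [1,-3,22],
    [1,-3,27],
    [1,-3,30],
    [1,-3,32],
    [1,-3,34],
    [1,-3,36],
    [1,-3,37],
    [1,-3,37]
  ],
  "dr": [
    [0,0,0],
    [0,0,0],
    [0,0,0],
    [0,0,0],
    [0,0,0],
    [0,0,0],
    [0,0,0],
    [0,0,0],
    [0,0,0],
    [0,0,0]
  ]
}}

```text
time: 2.75
position: [0.4725, -0.2057, 0.1539]
tool_rot: [-3.139, -0.124, 0.002]
ft_force: [-4.1, 2.0, 6.3]
grip_width: 0.006
grip_force: 3.2
```

Request:
{"fn": "send_rows", "kwargs": {
  "xyz": [
    [0,0,1],
    [0,0,2],
    [0,0,3],
    [0,0,4],
    [0,0,5],
    [0,0,6],
    [0,0,6.5],
    [0,0,7],
    [0,0,7],
    [0,0,7]
  ],
  "dr": [
    [0,0,0],
    [0,0,0],
    [0,0,0],
    [0,0,0],
    [0,0,0],
    [0,0,0],
    [0,0,0],
    [0,0,0],
    [0,0,0],
    [0,0,0]
  ]
}}

```text
time: 3.58
position: [0.4727, -0.2058, 0.1492]
tool_rot: [3.138, 0.124, -0.002]
ft_force: [-9.0, 3.0, 18.5]
grip_width: 0.009
grip_force: 9.0
```

Request:
{"fn": "send_rows", "kwargs": {
  "xyz": [
    [0,-1,0.5],
    [0,-2,1],
    [0,-3,1],
    [0,-4,1],
    [0,-6,1],
    [0,-8,1],
    [0,-10,1],
    [0,-12,1],
    [0,-14,1],
    [0,-16,1]
  ],
  "dr": [
    [0,0,0],
    [0,0,0],
    [0,0,0],
    [0,0,0],
    [0,0,0],
    [0,0,0],
    [0,0,0],
    [0,0,0],
    [0,0,0],
    [0,0,0]
  ]
}}

```text
time: 4.42
position: [0.4741, -0.196, 0.1493]
tool_rot: [3.129, 0.118, 0.012]
ft_force: [-0.4, -9.3, 12.3]
grip_width: 0.006
grip_force: 6.0
```

Request:
{"fn": "send_rows", "kwargs": {
  "xyz": [
    [0,-1,1.5],
    [0,-3,2.5],
    [0,-5,3],
    [0,-7,3],
    [0,-9,3],
    [0,-11,3],
    [0,-13,3],
    [0,-15,3],
    [0,-17,3],
    [0,-18,3]
  ],
  "dr": [
    [0,0,0],
    [0,0,0],
    [0,0,0],
    [0,0,0],
    [0,0,0],
    [0,0,0],
    [0,0,0],
    [0,0,0],
    [0,0,0],
    [0,0,0]
  ]
}}

```text
time: 5.25
position: [0.4743, -0.1836, 0.1493]
tool_rot: [3.12, 0.114, 0.019]
ft_force: [-1.6, -18.6, 20.9]
grip_width: 0.003
grip_force: 13.1
```

Run:
```python
from h import *
s=snap('scene','s2.png')
cv2.imwrite('pics/c2.png',cv2.cvtColor(cv2.resize(s[130:270,220:360],(600,600),interpolation=cv2.INTER_CUBIC),cv2.COLOR_RGB2BGR))
```

```text
(no output)
```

View pics/c2.png

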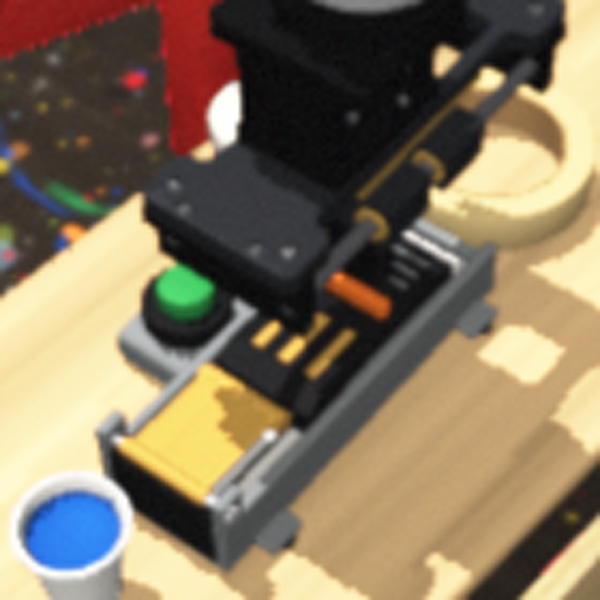

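The battery is pressed down and moving, with its front now at the lip edge (about (290,410)). I'll keep pushing.

Request:
{"fn": "send_rows", "kwargs": {
  "xyz": [
    [0,-1.5,1],
    [0,-3,1],
    [0,-5,1],
    [0,-7,1],
    [0,-9,1],
    [0,-11,1],
    [0,-13,1],
    [0,-15,1],
    [0,-17,1],
    [0,-18,1]
  ],
  "dr": [
    [0,0,0],
    [0,0,0],
    [0,0,0],
    [0,0,0],
    [0,0,0],
    [0,0,0],
    [0,0,0],
    [0,0,0],
    [0,0,0],
    [0,0,0]
  ]
}}

```text
time: 6.13
position: [0.4732, -0.1681, 0.1493]
tool_rot: [3.117, 0.112, 0.02]
ft_force: [-4.8, -22.5, 25.7]
grip_width: 0.01
grip_force: 15.5
```

Request:
{"fn": "send_rows", "kwargs": {
  "xyz": [
    [0,-2,0],
    [0,-4,0],
    [0,-6,0],
    [0,-8,0],
    [0,-10,0],
    [0,-12,0],
    [0,-14,0],
    [0,-16,0],
    [0,-18,0],
    [0,-20,0]
  ],
  "dr": [
    [0,0,0],
    [0,0,0],
    [0,0,0],
    [0,0,0],
    [0,0,0],
    [0,0,0],
    [0,0,0],
    [0,0,0],
    [0,0,0],
    [0,0,0]
  ]
}}

```text
time: 6.97
position: [0.4719, -0.1509, 0.1493]
tool_rot: [3.114, 0.109, 0.022]
ft_force: [-1.8, -28.3, 24.1]
grip_width: 0.003
grip_force: 19.2
```

Request:
{"fn": "send_rows", "kwargs": {
  "xyz": [
    [0,-2,0],
    [0,-4,0],
    [0,-5,0],
    [0,-6,0],
    [0,-7,0],
    [0,-8,0],
    [0,-9,0],
    [0,-10,0],
    [0,-11,0],
    [0,-12,0]
  ],
  "dr": [
    [0,0,0],
    [0,0,0],
    [0,0,0],
    [0,0,0],
    [0,0,0],
    [0,0,0],
    [0,0,0],
    [0,0,0],
    [0,0,0],
    [0,0,0]
  ]
}}

```text
time: 7.8
position: [0.4711, -0.1391, 0.1493]
tool_rot: [3.114, 0.109, 0.022]
ft_force: [-3.2, -29.7, 24.9]
grip_width: 0.004
grip_force: 19.5
```

Request:
{"fn": "send_rows", "kwargs": {
  "xyz": [
    [0,-1,0],
    [0,-2,0],
    [0,-3,0],
    [0,-4,0],
    [0,-5,0],
    [0,-6,0],
    [0,-7,0],
    [0,-8,0],
    [0,-9,0],
    [0,-10,0]
  ],
  "dr": [
    [0,0,0],
    [0,0,0],
    [0,0,0],
    [0,0,0],
    [0,0,0],
    [0,0,0],
    [0,0,0],
    [0,0,0],
    [0,0,0],
    [0,0,0]
  ]
}}

```text
time: 8.63
position: [0.4703, -0.1291, 0.1492]
tool_rot: [3.114, 0.109, 0.021]
ft_force: [-3.1, -29.0, 25.8]
grip_width: 0.005
grip_force: 19.8
```

Run:
```python
from h import *
s=snap('scene','s3.png')
cv2.imwrite('pics/c3.png',cv2.cvtColor(cv2.resize(s[130:270,220:360],(600,600),interpolation=cv2.INTER_CUBIC),cv2.COLOR_RGB2BGR))
plan(.47,-.13,.149,-85.5)
# expected ridge near end (battery lateral +22) when home & pressed
ax=np.array([np.cos(np.radians(94.4)),np.sin(np.radians(94.4))]);lat=np.array([-ax[1],ax[0]])
for d in(.0265,.0215,.0165):
    p=np.array([.4663,-.14])+ax*d+lat*.021; q=proj('scene',[*p,.1415]); print(d,q,(q-[220,130])*600/140)
```

```text
t 8.68 pos [ 0.4703 -0.1289  0.1492] F [ -2.8 -30.1  26. ] w 0.003348338312499098
shift [-0.4  1.1  0.2] dr [ 0.026 -0.013 -0.008]
0.0265 [291.53428515 220.47787404] [306.57550778 387.7623173 ]
0.0215 [293.24408272 218.70534522] [313.90321165 380.16576522]
0.0165 [294.94273499 216.94431486] [321.18314995 372.61849224]
```

View pics/c3.png

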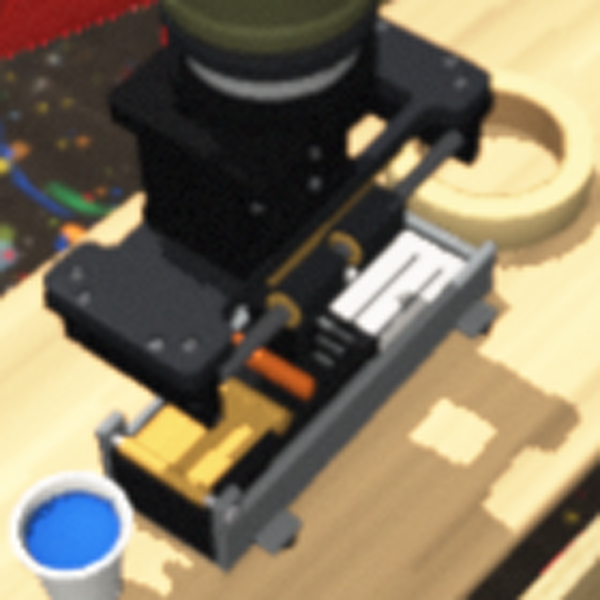

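The battery is nearly home, with the ridge end around (308,388). I'll push on until the force rises at the stop.

Request:
{"fn": "send_rows", "kwargs": {
  "xyz": [
    [0,-1,0],
    [0,-2,0],
    [0,-3,0],
    [0,-4,0],
    [0,-5,0],
    [0,-6,0],
    [0,-6,0],
    [0,-6,0],
    [0,-6,0],
    [0,-6,0]
  ],
  "dr": [
    [0,0,0],
    [0,0,0],
    [0,0,0],
    [0,0,0],
    [0,0,0],
    [0,0,0],
    [0,0,0],
    [0,0,0],
    [0,0,0],
    [0,0,0]
  ]
}}

```text
time: 9.52
position: [0.4701, -0.1257, 0.1492]
tool_rot: [3.111, 0.107, 0.023]
ft_force: [-2.2, -35.4, 24.0]
grip_width: 0.006
grip_force: 21.0
```

Request:
{"fn": "send_rows", "kwargs": {
  "xyz": [
    [0,-1,0],
    [0,-2,0],
    [0,-3,0],
    [0,-4,0],
    [0,-5,0],
    [0,-6,0],
    [0,-6,0],
    [0,-6,0],
    [0,-6,0],
    [0,-6,0]
  ],
  "dr": [
    [0,0,0],
    [0,0,0],
    [0,0,0],
    [0,0,0],
    [0,0,0],
    [0,0,0],
    [0,0,0],
    [0,0,0],
    [0,0,0],
    [0,0,0]
  ]
}}

```text
time: 10.35
position: [0.47, -0.1254, 0.1493]
tool_rot: [3.103, 0.102, 0.026]
ft_force: [0.9, -47.0, 18.4]
grip_width: 0.002
grip_force: 26.1
```

It stopped dead at 47 N, so the battery is home. I'll relax the push and then lift.

Request:
{"fn": "send_rows", "kwargs": {
  "xyz": [
    [0,5,0],
    [0,10,0],
    [0,15,0],
    [0,19,0],
    [0,21,0],
    [0,21,0],
    [0,21,0],
    [0,21,0],
    [0,21,0],
    [0,21,0]
  ],
  "dr": [
    [0,0,0],
    [0,0,0],
    [0,0,0],
    [0,0,0],
    [0,0,0],
    [0,0,0],
    [0,0,0],
    [0,0,0],
    [0,0,0],
    [0,0,0]
  ]
}}

```text
time: 11.18
position: [0.4702, -0.1262, 0.1491]
tool_rot: [3.129, 0.119, 0.014]
ft_force: [-9.2, -6.0, 36.8]
grip_width: 0.007
grip_force: 21.8
```

Request:
{"fn": "send_rows", "kwargs": {
  "xyz": [
    [0,0,-3],
    [0,0,-7],
    [0,0,-12],
    [0,0,-18],
    [0,0,-25],
    [0,0,-33],
    [0,0,-42],
    [0,0,-52],
    [0,0,-58],
    [0,0,-58]
  ],
  "dr": [
    [0,0,0],
    [0,0,0],
    [0,0,0],
    [0,0,0],
    [0,0,0],
    [0,0,0],
    [0,0,0],
    [0,0,0],
    [0,0,0],
    [0,0,0]
  ]
}}

```text
time: 12.02
position: [0.4675, -0.1211, 0.2015]
tool_rot: [3.138, 0.125, 0.005]
ft_force: [-0.2, 0.3, 0.4]
grip_width: 0.006
grip_force: 0.0
```

Run:
```python
from h import *
s=snap('scene','s4.png')
cv2.imwrite('pics/c4.png',cv2.cvtColor(cv2.resize(s[130:270,220:360],(600,600),interpolation=cv2.INTER_CUBIC),cv2.COLOR_RGB2BGR))
plan(.5263,-.125,.16,-85.5)
```

```text
t 12.07 pos [ 0.4669 -0.1211  0.2005] F [ 0.3  0.4 -0.9] w -0.00011186538492988384
shift [58.8  8.5 40.6] dr [ 0.001 -0.002  0.001]
```

View pics/c4.png

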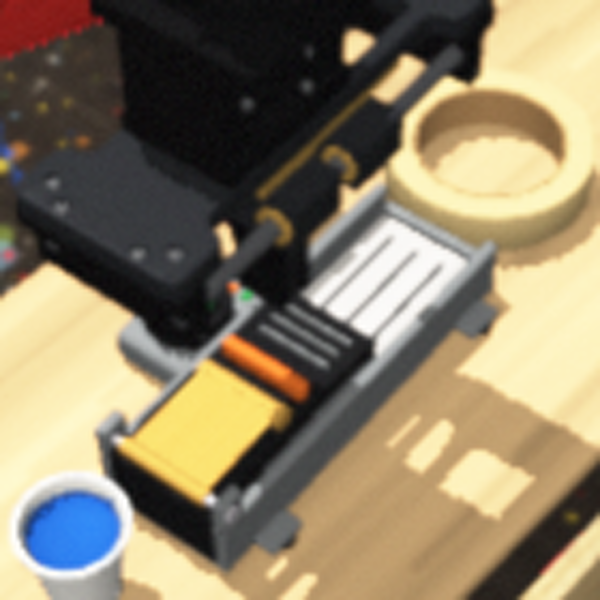

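The battery stays under the leaf, and the ridge is fully visible at about (265,368) in the crop. I'll check its position against home numerically.

Run:
```python
from h import *
ax=np.array([np.cos(np.radians(94.4)),np.sin(np.radians(94.4))])
for fn in('s0.png','s4.png'):
    hsv=cv2.cvtColor(cv2.imread('pics/'+fn),cv2.COLOR_BGR2HSV)
    m=cv2.inRange(hsv,(5,160,130),(17,255,255));m[:170]=0;m[230:]=0;m[:,:265]=0;m[:,340:]=0
    k,_,s,ce=cv2.connectedComponentsWithStats(m); i=1+np.argmax(s[1:,4])
    for z in(.140,.1425,.1475,.150): print(fn,s[i],z,ce[i].round(1),((ray('scene',*ce[i],z)[:2]-[.4663,-.14])@ax*1000).round(1))
```

```text
s0.png [296 183  20  14 109] 0.14 [305.6 189.3] -49.5
s0.png [296 183  20  14 109] 0.1425 [305.6 189.3] -47.6
s0.png [296 183  20  14 109] 0.1475 [305.6 189.3] -44.0
s0.png [296 183  20  14 109] 0.15 [305.6 189.3] -42.2
s4.png [272 208  20  15 109] 0.14 [281.5 214.9] 26.5
s4.png [272 208  20  15 109] 0.1425 [281.5 214.9] 28.0
s4.png [272 208  20  15 109] 0.1475 [281.5 214.9] 31.0
s4.png [272 208  20  15 109] 0.15 [281.5 214.9] 32.5
```

Allowing for the lower ridge height, the ridge is at cradle x ≈ 26 mm, against 26.5 mm expected. The battery is home, so next is the button.

Request:
{"fn": "send_rows", "kwargs": {
  "xyz": [
    [5,1,0],
    [15,2,0],
    [28,4,0],
    [42,6,0],
    [53,8,0],
    [58,8.5,5],
    [59,8.5,14],
    [59,8.5,24],
    [59,8.5,34],
    [59,8.5,40]
  ],
  "dr": [
    [0,0,0],
    [0,0,0],
    [0,0,0],
    [0,0,0],
    [0,0,0],
    [0,0,0],
    [0,0,0],
    [0,0,0],
    [0,0,0],
    [0,0,0]
  ]
}}

```text
time: 12.9
position: [0.5241, -0.1249, 0.1572]
tool_rot: [-3.138, -0.124, 0.005]
ft_force: [0.0, -0.1, 1.0]
grip_width: 0.003
grip_force: 0.7
```

```bash
python3 -c "
from h import *
plan(.5263,-.125,.141,-85.5)"
```

```text
t 12.9 pos [ 0.5241 -0.1249  0.1572] F [ 0.  -0.1  1. ] w 0.003302661761369829
shift [ 2.2  0.3 16.2] dr [-0.001  0.003  0.   ]
```

Request:
{"fn": "send_rows", "kwargs": {
  "xyz": [
    [1,0,3],
    [1,0,6],
    [1,0,9],
    [1,0,12],
    [1,0,15],
    [1,0,18],
    [1,0,20],
    [1,0,22],
    [1,0,22],
    [1,0,22]
  ],
  "dr": [
    [0,0,0],
    [0,0,0],
    [0,0,0],
    [0,0,0],
    [0,0,0],
    [0,0,0],
    [0,0,0],
    [0,0,0],
    [0,0,0],
    [0,0,0]
  ]
}}

```text
time: 13.73
position: [0.5267, -0.125, 0.1501]
tool_rot: [3.134, 0.123, -0.001]
ft_force: [-32.0, 6.3, 72.9]
grip_width: 0.007
grip_force: 36.3
```

Bottomed out at 72.9 N, with about 6 mm of travel since first contact. I'll retract straight up.

Request:
{"fn": "send_rows", "kwargs": {
  "xyz": [
    [0,0,-8],
    [0,0,-16],
    [0,0,-26],
    [0,0,-40],
    [0,0,-55],
    [0,0,-70],
    [0,0,-85],
    [0,0,-100],
    [0,0,-110],
    [0,0,-110]
  ],
  "dr": [
    [0,0,0],
    [0,0,0],
    [0,0,0],
    [0,0,0],
    [0,0,0],
    [0,0,0],
    [0,0,0],
    [0,0,0],
    [0,0,0],
    [0,0,0]
  ]
}}

```text
time: 14.57
position: [0.5282, -0.1252, 0.2497]
tool_rot: [3.138, 0.124, 0.006]
ft_force: [0.3, -0.4, 0.1]
grip_width: 0.005
grip_force: 0.0
```

Request:
{"fn": "send_rows", "kwargs": {
  "xyz": [
    [-5,10,0],
    [-15,30,0],
    [-28,55,0],
    [-40,80,0],
    [-52,105,0],
    [-65,130,0],
    [-77,155,0],
    [-85,175,0],
    [-90,185,0],
    [-90,185,0]
  ],
  "dr": [
    [0,0,0],
    [0,0,0],
    [0,0,0],
    [0,0,0],
    [0,0,0],
    [0,0,0],
    [0,0,0],
    [0,0,0],
    [0,0,0],
    [0,0,0]
  ]
}}

```text
time: 15.4
position: [0.449, -0.3197, 0.246]
tool_rot: [-3.139, -0.115, 0.004]
ft_force: [-0.6, 0.6, -0.4]
grip_width: 0.008
grip_force: 0.0
```

Run:
```python
from h import *
s=snap('scene','s5.png')
cv2.imwrite('pics/c5.png',cv2.cvtColor(cv2.resize(s[130:290,200:360],(600,600),interpolation=cv2.INTER_CUBIC),cv2.COLOR_RGB2BGR))
plan(.5263,-.125,.16,-85.5)
```

```text
t 15.45 pos [ 0.4505 -0.3172  0.2464] F [-0.3  0.2  0.3] w 0.0040935004057470175
shift [  90.3 -185.7   86.6] dr [-0.002  0.001 -0.002]
```

View pics/c5.png

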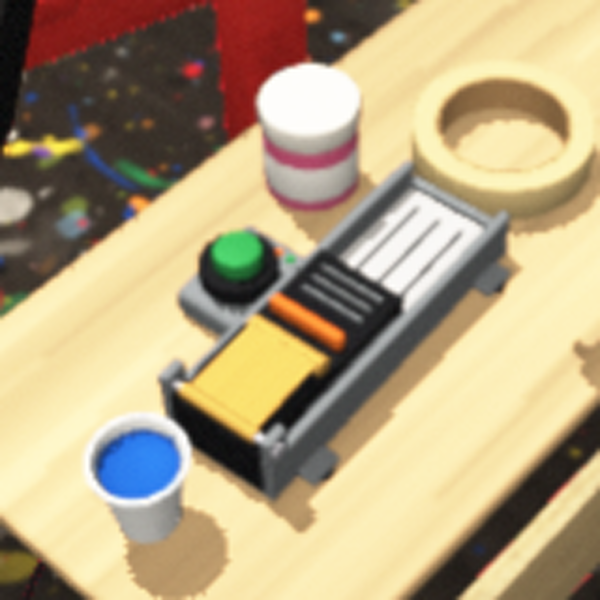

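The battery is home under the leaf, the button has sprung back, and the jar, cup and tape haven't moved. The hand is clear.

```bash
python3 -c "
from bench import *
print(close_job())"
```

```text
the job is handed in; nothing more can be done
None
```

The job is handed in at about 15 s: the battery is home against the end stop under the leaf spring, the start button was then pressed to its full travel, and the hand is clear with the jar, cup and tape left where they were.

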